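# Pin the dish arm to its bracket

## Robot

A 7-joint arm with a two-finger parallel gripper is mounted at the origin on the work surface. World frame = base frame: x ahead of the robot, y to its left, z up, the work surface at z = 0. Lengths are in m, angles in rad, forces in N, time in s.
With the tool pointing down it reaches from about 0.425 to 0.925 m from the base axis. Payload 6.8 kg.
Tool frame: the origin (TCP) lies at the centre of the arm's flange, where the gripper is bolted on; the fingertips stand 173 mm ahead of it and the grasp point (between the pads) lies 155 mm ahead of it; z points along the fingers, y is the line along which they close (so a half turn about z gives the same grasp; the last joint's range is limited). The gripper opens to 85 mm and grips with 20 to 120 N. Pads are 22 mm wide; open, the fingers measure 114 mm over their backs; the gripper's body (76 mm by 85 mm) begins 54 mm behind the grasp point. The pads swing forward as they close: fully open they stand 13 mm farther back than shut.
Start: joints at [-1.273, 0.477, 0.022, 1.555, -0.011, 1.109, -0.083], TCP at [0.266, 0.62, 0.405] pointing down, gripper open.
Joint ranges: [-2.96, 2.96], [-0.34, 2.1], [-1.41, 1.46], [0.24, 2.44], [-1.37, 4.51], [0.17, 1.92], [-2.96, 2.96]. Speed limits (rad/s): [2.39, 2.39, 3.14, 3.14, 3.14, 3.14, 3.14].

## Interface

Orientations are given as a unit quaternion [w, x, y, z].
In Python, from bench import bot, snapshot, camera_info gives the robot as it stands (bot), with the cameras as plain functions.
- The arm moves only by the tool jog_arm, called after ">>>" as name(argument=value, ...) on one line, values as JSON. Schema: {"type":"object","properties":{"ticks":{"type":"array","items":{"type":"number"},"minItems":6,"maxItems":60},"finger_gap":{"type":"number"},"only":{"type":"string"},"quiet":{"type":"boolean"},"lines":{"type":"string"}},"required":["ticks"],"additionalProperties":false}. ticks is one flat list of numbers that holds 1 to 10 rows one after another, with no inner brackets; each row has 6 numbers: dx, dy, dz in shares of the most that a row can go, 1 being 50 mm, then a rotation vector rx, ry, rz in a scale on which 1.0 is 2 rad; each row shifts and turns the commanded pose from where the row before left it, along the tool's axes as they then stand; what a row does not reach is not made up. A row lasts 1/10 s, in which the tool goes at most 0.05 m and 0.15 rad, less where a joint would pass 70% of its speed; a pose out of reach is approached as far as the arm can. finger_gap is the finger opening in m, set as the call begins (left out keeps the last). The fingers move at their own pace and stop on an object; the grip force is fixed at half the most. Time passes only in rows, so rows that do not move let the fingers close. The tool returns the time, the measured TCP pose, the force, the opening and the grip force at its end. only (a regular expression) keeps the lines of the reply that match it, lines (a string "A,B") keeps lines A to B, and quiet returns only ok. Shift and turn numbers lie between -1 and 1, and a call with a number outside is refused. Input that does not fit is refused with a message, and nothing moves.
- bot.get_state(): the state, without advancing time (a new reading comes with each control period).
- snapshot(name): name is "scene" or "top"; returns the picture (400x640x3 uint8, blue, green, red); there is no depth.
- camera_info(name): a dict with "camera_matrix" (3x3 intrinsics, pixels), "camera_from_world" (4x4, takes a point from world to camera coordinates). Camera axes: x right, y down, z forward; pixel columns grow to the right and rows downward; lengths in m; the calibration is good to about 2 mm. A picture is of the moment at which its call begins. camera_info takes no time and is no camera call.
- bot.sign_off(): hands the job in; it is judged then, once.
The state is a dict: "time": time; "joint_pos": joint angles; "joint_velocities": joint speeds; "effort": joint torques, N m; "tcp_pos": TCP position; "tool_rot": TCP orientation; "ft_force": force on the tool from outside, world axes, zero at the start; "torque": the same for the moment, N m; "grip_width": finger opening in m; "grip_force": force on a finger pad.
Only numpy, scipy, OpenCV 4.12 (cv2) and the standard library are available. Lean on these libraries where they do the work, as an engineer would, in place of code of your own. Each camera call takes 0.05 s, during which the arm holds its last target. There are 200 camera calls.

## Task

The zinc dish arm and its wall bracket are held in the jig with their two hinge knuckles in line. Take the round-collared hinge pin out of the rack and push it, without letting it drop in, down through both knuckles until its collar sits flush on the upper one, then let go of it. Leave the two standoffs in the rack and do not knock the blue glass fuse jar.

Things in the scene. Friction and masses are not known exactly. Their poses are not given: they have to be found in the camera images.
- pin: Steel hinge pin, 135 mm long, 175-350 g, upright in one of the rack's holes, collar resting on the rack's top; lifts straight out. Origin on its axis at the collar's underside, z from tip to grip. Above: round collar 44 mm across, 6 mm thick, then round grip 26 mm across (z 6 to 50 mm). Below: round shank 16 mm across, straight to z -69 mm, then tapered.
- pin_tip (a point): The pin's pointed end, 6 mm across, 85 mm below the pin's origin; same axes as the pin.
- mouth (a point): Centre of the upper knuckle's top face, where the pin enters, 135 mm above the bench. z points out of the hole along the hinge axis, which leans 30 degrees from vertical, its upper end towards the jig's -x (robot) side; y is level, the jig's y. With the pin home, its origin is at this point, both z agree and the tip shows 26 mm below the lower knuckle.
- bracket: Fixed wall bracket half; origin and axes as point mouth. Its knuckle is a round zinc barrel 42 mm across, z 0 to -28 mm, with a 19.5 mm hole right through. Its leaf (below z -2 mm) runs to a column of the jig at y -53 to -79 mm, whose top is 123 mm above the bench; the jig's other parts are lower.
- lower_knuckle (a point): Middle of the dish arm's knuckle, an equal barrel (42 mm across, 28 mm long, 19.5 mm hole) on the same axis, 45 mm below the mouth along it; 3 mm gap between barrels. z along the hinge axis, x along the arm, a zinc box tube rising away from the robot to 196 mm from the axis, stiffly turned up to 17 degrees either way about it.
- rack: Fixed aluminium bridge 60 mm (x) by 220 mm (y), top 95 mm above the bench, origin on the bench under its centre, z up. The top is 12 mm thick with three 20 mm through holes in a row at y -73, 0 and +73 mm, open below; the pin and the two standoffs stand in them, in any order.
- jig: Fixed assembly jig: grey base plate 150 x 170 mm, 12 mm thick, with two dark steel columns that hold the hinge halves. Origin on the bench straight below the mouth; z up.
- standoff0: Steel hexagonal standoff without collar, 28 mm across flats, 24 mm high above the rack's top, its 16 mm stud in a rack hole. Origin at the underside of the hexagon, z up. Stays where it is.
- standoff1: The other standoff, equal to standoff0. Stays where it is.
- fuse_jar: Cobalt blue glass jar with steel cap, 60 mm across, 85 mm high, on the bench between rack and jig. Origin at the centre of its underside, z up. Stays where it is.

How it is judged:
On the way, in this order (a step that is already met when the one before it is completed fails the run):
1. the pin has been lifted clear of the rack (its origin over 185 mm above the bench) (height (world z) of pin above 0.185 m), for 0.1 s.
2. the pin is in the knuckles with its collar within 12 mm of the upper one, still held or pushed by the fingers (contact force between the fingers and pin above 0.5 N and z of pin in the frame of mouth between -0.004 and 0.012 m and x of pin in the frame of mouth between -0.006 and 0.006 m and y of pin in the frame of mouth between -0.006 and 0.006 m and angle between the z axis of pin and the z axis of mouth, either way round below 0.12 rad), for 0.05 s.
At the end, for the whole second after the job is handed in: The pin is through both knuckles and at rest: collar underside within 4 mm of the upper knuckle's top face, within 6 mm of the hole's centre along x and y, pin within 0.12 rad of the hinge axis (z of pin in the frame of mouth between -0.004 and 0.004 m and x of pin in the frame of mouth between -0.006 and 0.006 m and y of pin in the frame of mouth between -0.006 and 0.006 m and angle between the z axis of pin and the z axis of mouth, either way round below 0.12 rad and linear speed of pin below 0.02 m/s); the robot touches nothing.
It fails at once if a standoff is moved more than 20 mm (distance of any of standoff0, standoff1 from where it was at the start of the episode above 0.02 m).
It fails at once if the fuse jar is moved more than 20 mm (distance of fuse_jar from where it was at the start of the episode above 0.02 m).
It also fails if it takes over 42 s, if anything falls off the work surface, if the arm or the gripper's body presses on something with over 40 N, if the wrist force passes 120 N, or if a joint passes its speed limit or range.

## Working session

There is one attempt and no reset: what is moved stays moved. The work goes in short steps, Python scripts to look and compute and a tool call to move; the robot and the scene stay as the last step left them, time stands still between calls to the robot, and variables do not carry over. Pictures are saved under pics/ and viewed, at most 10 in all, crops included, and the job is handed in when it is done.

```bash
mkdir -p pics; ls; python3 - <<'E'
from bench import bot, snapshot, camera_info
import cv2,numpy as np
for n in("scene","top"):
    cv2.imwrite(f"pics/{n}0.png",snapshot(n)); i=camera_info(n); print(n,np.round(i["camera_matrix"],1).tolist(),np.round(i["camera_from_world"],3).tolist())
s=bot.get_state();print(s["tcp_pos"],s["tool_rot"],s["time"])
E
```

```text
bench.py
pics
scene [[502.4, 0.0, 319.0], [0.0, 502.4, 208.8], [0.0, 0.0, 1.0]] [[0.355, 0.935, -0.021, -0.236], [0.506, -0.211, -0.836, -0.142], [-0.786, 0.286, -0.548, 1.603], [0.0, 0.0, 0.0, 1.0]]
top [[495.2, 0.0, 325.4], [0.0, 495.2, 200.1], [0.0, 0.0, 1.0]] [[-0.02, -0.999, -0.037, 0.11], [-0.981, 0.027, -0.191, 0.534], [0.192, 0.032, -0.981, 0.877], [0.0, 0.0, 0.0, 1.0]]
[0.26636164 0.6199517  0.40383725] [-1.08624119e-04  2.01514289e-01  9.79485236e-01 -8.07073655e-04] 0.1
```

View pics/scene0.png

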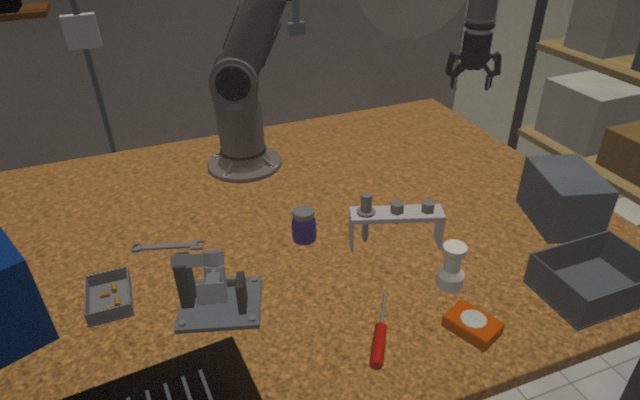

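View pics/top0.png

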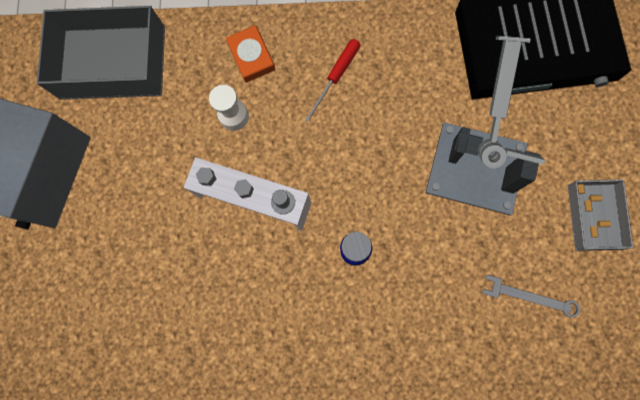

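The scene view shows the pin at about (366,205) in the rack, the jar at (304,226) and the jig at (220,290). In the top view the pin is at (283,200), the jar at (356,248) and the knuckle at (494,156). I'll zoom in next.

```bash
python3 - <<'E'
import cv2,numpy as np
t=cv2.imread("pics/top0.png");s=cv2.imread("pics/scene0.png")
z=lambda a,x,y,w,h,k:cv2.resize(a[y:y+h,x:x+w],(w*k,h*k),interpolation=cv2.INTER_CUBIC)
a=z(t,424,110,130,110,6);cv2.imwrite("pics/c1.png",cv2.convertScaleAbs(a[:600],alpha=1.3))
b=z(s,170,240,100,90,4);c=z(s,345,185,100,75,4)
d=z(t,180,150,133,80,6)
b=np.vstack([cv2.convertScaleAbs(d[:480,:798],alpha=1.1)]);cv2.imwrite("pics/c2.png",b)
E
```

```text
(no output)
```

View pics/c1.png

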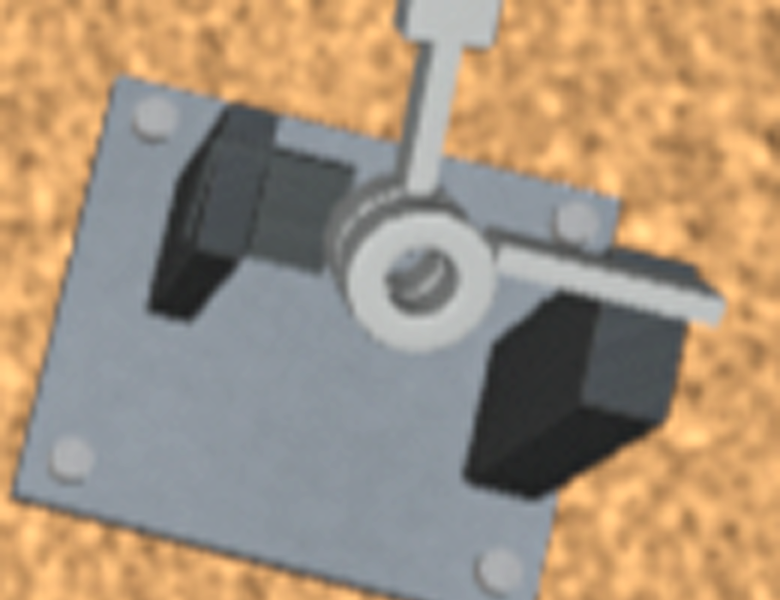

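View pics/c2.png

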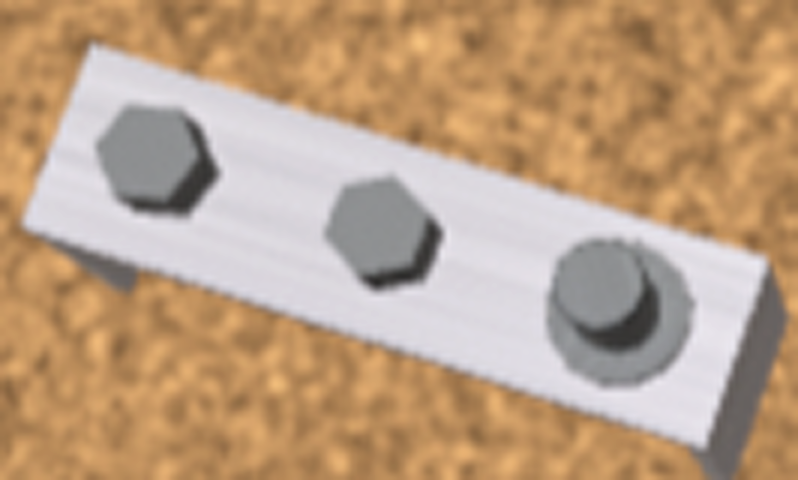

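c1 shows the upper knuckle ring centred near (422,280), with the column and leaf on the right (jig -y). c2 shows the pin in the right-hand hole, its grip top at about (601,285) and its collar centre at about (620,313). Next I'll turn these pixels into world positions.

```bash
cat >h.py <<'E'
import numpy as np,cv2
from bench import bot, snapshot, camera_info
from scipy.spatial.transform import Rotation as R
def ray(n,u,v):
    i=camera_info(n);T=np.array(i["camera_from_world"]);d=T[:3,:3].T@np.linalg.solve(np.array(i["camera_matrix"]),[u,v,1]);return -T[:3,:3].T@T[:3,3],d
def on(n,u,v,z):
    o,d=ray(n,u,v);return o+d*(z-o[2])/d[2]
def proj(n,p):
    i=camera_info(n);q=np.array(i["camera_from_world"])@np.append(p,1);q=np.array(i["camera_matrix"])@q[:3];return q[:2]/q[2]
def tool():
    s=bot.get_state();w,x,y,z=s["tool_rot"];return np.array(s["tcp_pos"]),R.from_quat([x,y,z,w])
def delta(p,Rm):  # remaining move in current tool axes
    t,r=tool();return np.round(r.inv().apply(p-t),4),np.round((r.inv()*R.from_matrix(Rm)).as_rotvec(),4)
E
python3 - <<'E'
from h import *
c=lambda x0,y0,u,v:(x0+(u+.5)/6-.5,y0+(v+.5)/6-.5)
T=lambda u,v,z:on("top",*c(424,110,u,v),z); K=lambda u,v,z:on("top",*c(180,150,u,v),z)
m=T(422,280,.135);print("mouth",m.round(4))
# ring check: silhouettes
P=[T(u,v,.012) for u,v in((118,75),(622,200),(13,495))]
print("plate",[p.round(3) for p in P],"yaw y",np.degrees(np.arctan2(*(P[0]-P[1])[1::-1])),"yaw x",np.degrees(np.arctan2(*(P[0]-P[2])[1::-1])), np.linalg.norm(P[0]-P[1]),np.linalg.norm(P[0]-P[2]))
print("plate centre",(P[1]+P[2])/2)
print("pin top",K(601,285,.145).round(4),"collar",K(620,313,.101).round(4))
a,b=K(95,42,.095),K(770,260,.095);print("rack y yaw",np.degrees(np.arctan2(*(a-b)[1::-1])),np.linalg.norm(a-b))
d=K(22,228,.095);e=K(706,448,.095);ctr=(a+b+d+e)/4;y=(a-b)/np.linalg.norm(a-b);print("rack c",ctr.round(4),"hole-73",(ctr-.073*y).round(4))
j=on("top",356,246,.085);print("jar",j.round(3))
s=cv2.imread("pics/scene0.png")
print("scene proj mouth",proj("scene",m),"pin top",proj("scene",K(601,285,.145)))
z=lambda a,x,y,w,h,k:cv2.resize(a[y:y+h,x:x+w],(w*k,h*k),interpolation=cv2.INTER_CUBIC)
cv2.imwrite("pics/c3.png",np.hstack([cv2.convertScaleAbs(z(s,170,240,65,70,6),alpha=1.4),cv2.convertScaleAbs(z(s,340,185,65,70,6),alpha=1.4)]))
E
```

```text
mouth [ 0.5892 -0.1972  0.135 ]
plate [array([ 0.697, -0.142,  0.012]), array([ 0.649, -0.304,  0.012]), array([ 0.555, -0.099,  0.012])] yaw y 73.22383384880415 yaw x -16.91251704212377 0.1690300051472614 0.14888514404852282
plate centre [ 0.60184208 -0.20109081  0.012     ]
pin top [0.5258 0.1711 0.145 ] collar [0.5261 0.1711 0.101 ]
rack y yaw 70.24873458075861 0.21964060495291762
rack c [0.5508 0.24   0.095 ] hole-73 [0.5261 0.1713 0.095 ]
jar [0.446 0.043 0.085]
scene proj mouth [212.67605696 251.01466624] pin top [365.71886873 194.33625446]
```

View pics/c3.png

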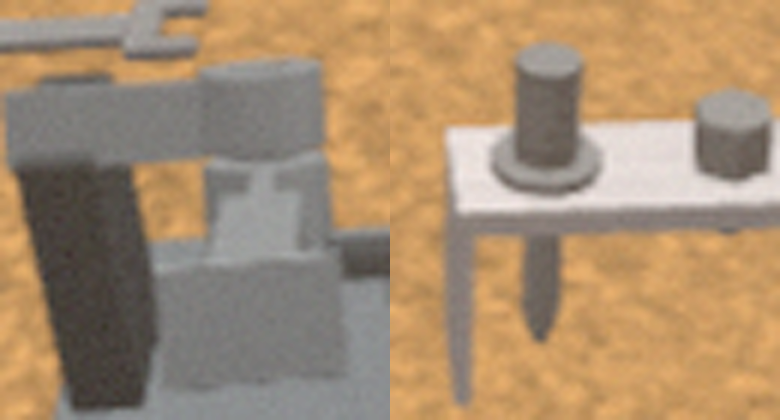

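Both views agree to within a pixel. The mouth is at about (0.589,-0.197,0.135), the jig yaw is -16.9°, and the pin is at (0.526,0.171). Turning the wrist first.

Careful with the scale: shifts go in shares of 50 mm and turns go in shares of 2 rad. That gives: 0.146 rad is 0.073.

>>> jog_arm(ticks=[0,0,0,0,0,0.073,0,0,0,0,0,0.073,0,0,0,0,0,0.073,0,0,0,0,0,0.073,0,0,0,0,0,0.073,0,0,0,0,0,0.073,0,0,0,0,0,0.073,0,0,0,0,0,0.073,0,0,0,0,0,0.073,0,0,0,0,0,0.073], finger_gap=0.065)

```text
time: 1.1
tcp_pos: [0.2663, 0.6201, 0.4042]
tool_rot: [0.0, 0.805, 0.593, -0.0]
ft_force: [-1.0, 0.1, 0.4]
grip_width: 0.065
grip_force: 0.0
```

```bash
cat >>h.py <<'E'
a=np.radians(-16.9);jx=np.array([np.cos(a),np.sin(a),0]);jy=np.array([-jx[1],jx[0],0])
M=np.array([.5892,-.1972,.135]);ax=-.5*jx+np.sqrt(.75)*np.array([0,0,1])
def frame(z,y): return np.column_stack([np.cross(y,z),y,z])
Rd=frame(np.array([0,0,-1.]),jx)
Rm=frame(-ax,np.cross(-ax,np.cross(jx,-ax)) and 0 if False else np.cross(jy,ax)) 
E
python3 -c "
from h import *
print(Rm.round(3),np.linalg.det(Rm));print(delta(np.array([.526,.171,.40]),Rd),bot.get_state()['joint_pos'])"
```

```text
[[ 0.291  0.829  0.478]
 [ 0.957 -0.252 -0.145]
 [ 0.     0.5   -0.866]] 1.0
(array([-0.3519,  0.3811,  0.0045]), array([-0.0001,  0.001 , -0.006 ])) [-1.49684691  0.49299231  0.34420972  1.57342931 -0.17948209  1.107512
 -1.41089264]
```

To row units: 0.035 m is 0.7, -0.032 m is -0.64.

```bash
sed -i 's/^Rm=.*/Rm=frame(-ax,np.cross(jy,ax))/' h.py
```

>>> jog_arm(ticks=[-0.64,0.7,0,0,0,0,-0.64,0.7,0,0,0,0,-0.64,0.7,0,0,0,0,-0.64,0.7,0,0,0,0,-0.64,0.7,0,0,0,0,-0.64,0.7,0,0,0,0,-0.64,0.7,0,0,0,0,-0.64,0.7,0,0,0,0,-0.64,0.7,0,0,0,0,-0.64,0.62,0,0,0,0])

```text
time: 2.1
tcp_pos: [0.5052, 0.2114, 0.4046]
tool_rot: [0.0, 0.803, 0.595, -0.0]
ft_force: [0.9, 0.8, -0.8]
grip_width: 0.0649
grip_force: 0.0
```

>>> jog_arm(ticks=[-0.64,0.7,0,0,0,0,0,0,0,0,0,0,0,0,0,0,0,0])

```text
time: 2.4
tcp_pos: [0.5289, 0.1714, 0.4045]
tool_rot: [-0.0, 0.804, 0.594, -0.0]
ft_force: [-0.2, 0.6, -0.5]
grip_width: 0.0651
grip_force: 0.0
```

```bash
python3 -c "
from h import *
print(delta(np.array([.526,.171,.282]),Rd),bot.get_state()['joint_pos'])"
```

```text
(array([-0.0012, -0.0027,  0.1225]), array([-0.0004,  0.0004, -0.0033])) [-0.84929418  0.30467471  0.5244052   1.87115037 -0.17794383  1.01237673
 -0.54822241]
```

To row units: 0.03 m is 0.6, 0.02 m is 0.4.

>>> jog_arm(ticks=[-0.02,-0.06,0.6,0,0,0,0,0,0.6,0,0,0,0,0,0.6,0,0,0,0,0,0.4,0,0,0,0,0,0.24,0,0,0,0,0,0,0,0,0])

```text
time: 3.0
tcp_pos: [0.5245, 0.1738, 0.2812]
tool_rot: [-0.0, 0.803, 0.596, -0.002]
ft_force: [0.3, 0.0, 0.7]
grip_width: 0.0648
grip_force: 0.0
```

>>> jog_arm(ticks=[0,0,0,0,0,0,0,0,0,0,0,0,0,0,0,0,0,0,0,0,0,0,0,0,0,0,0,0,0,0,0,0,0,0,0,0,0,0,0,0,0,0], finger_gap=0.01)

```text
time: 3.7
tcp_pos: [0.5262, 0.1727, 0.284]
tool_rot: [0.0, 0.803, 0.595, 0.001]
ft_force: [0.5, -0.8, 6.5]
grip_width: 0.0245
grip_force: 58.6
```

To row units: -0.03 m is -0.6, -0.02 m is -0.4.

>>> jog_arm(ticks=[0,0,-0.2,0,0,0,0,0,-0.4,0,0,0,0,0,-0.6,0,0,0,0,0,-0.6,0,0,0,0,0,-0.6,0,0,0,0,0,-0.6,0,0,0,0,0,-0.6,0,0,0,0,0,0,0,0,0,0,0,0,0,0,0,0,0,0,0,0,0])

```text
time: 4.7
tcp_pos: [0.5247, 0.1724, 0.4611]
tool_rot: [-0.0, 0.803, 0.596, -0.002]
ft_force: [-0.1, 0.2, -3.4]
grip_width: 0.0243
grip_force: 60.3
```

```bash
python3 - <<'E'
from h import *
t,r=tool();print(t,r.as_matrix()[:,2])
im=snapshot("scene");cv2.imwrite("pics/scene1.png",im)
t2=snapshot("top");cv2.imwrite("pics/top1.png",t2)
p=proj("scene",t-[0,0,.25]).astype(int);q=proj("top",t-[0,0,.2]).astype(int);print(p,q)
z=lambda a,c,k:cv2.resize(a[max(c[1]-50,0):c[1]+50,c[0]-33:c[0]+33],(66*k,100*k),interpolation=cv2.INTER_CUBIC)
cv2.imwrite("pics/c4.png",np.hstack([z(im,p,6),z(t2,q,6)]))
# predicted pin origin if held on tool axis, grasp at +30 mm
for d in(.155+.032,.155+.032+.085):
  for n in("scene","top"):print(d,n,proj(n,t+r.apply([0,0,d])).round(1))
E
```

```text
[0.52472438 0.17241752 0.46106871] [-0.00285549 -0.00129669 -0.99999508]
[366 168] [268 182]
0.187 scene [367.6 143.2]
0.187 top [267.6 180.6]
0.272 scene [366.3 177.3]
0.272 top [275.7 192.8]
```

View pics/c4.png

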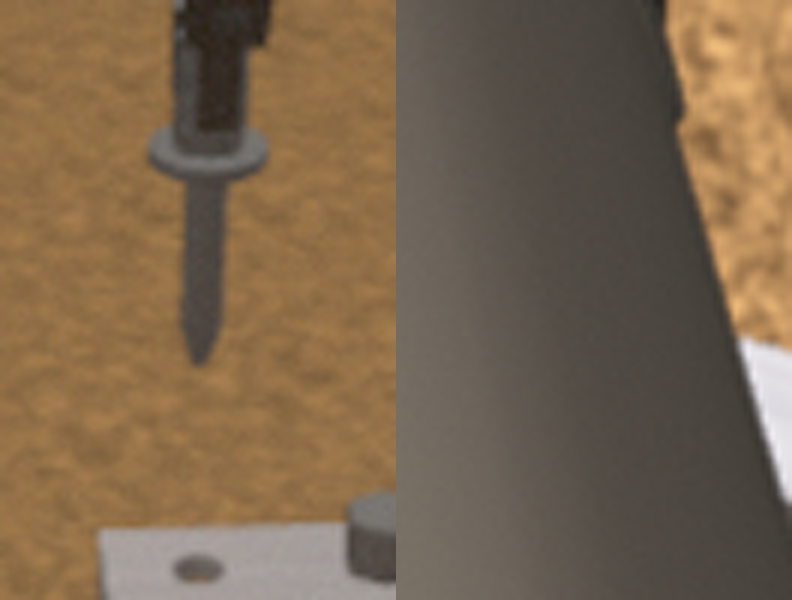

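The pin hangs straight in the grip, with its tip at scene (366.3,178.3) against a predicted (366.3,177.3). Moving over towards the jig.

```bash
cat >>h.py <<'E'
D=.188
def pre(h): return M+ax*(D+h)
E
python3 -c "
from h import *
print(pre(.12),delta(pre(.12)+[0,0,.03],Rd),(R.from_matrix(Rd).inv()*R.from_matrix(Rm)).as_rotvec())"
```

```text
[ 0.44185071 -0.15243186  0.40173582] (array([-0.335 ,  0.015 ,  0.0301]), array([-0.0022,  0.0024, -0.    ])) [-0.52359878  0.          0.        ]
```

To row units: -0.035 m is -0.7, -0.03 m is -0.6.

>>> jog_arm(ticks=[-0.6,0.04,0.06,0,0,0,-0.7,0.04,0.06,0,0,0,-0.7,0.04,0.06,0,0,0,-0.7,0.04,0.06,0,0,0,-0.7,0.04,0.06,0,0,0,-0.7,0.02,0.06,0,0,0,-0.7,0.02,0.06,0,0,0,-0.7,0.02,0.06,0,0,0,-0.7,0.02,0.06,0,0,0,-0.5,0.02,0.06,0,0,0])

```text
time: 5.8
tcp_pos: [0.441, -0.1546, 0.4319]
tool_rot: [-0.0, 0.804, 0.595, -0.001]
ft_force: [-0.3, 0.4, -3.5]
grip_width: 0.0246
grip_force: 60.2
```

>>> jog_arm(ticks=[0,0,0,-0.05,0,0,0,0,0,-0.05,0,0,0,0,0,-0.05,0,0,0,0,0,-0.05,0,0,0,0,0,-0.05,0,0,0,0,0,-0.0118,0,0,0,0,0,0,0,0,0,0,0,0,0,0])

```text
time: 6.6
tcp_pos: [0.4423, -0.1524, 0.4324]
tool_rot: [0.207, 0.776, 0.575, 0.153]
ft_force: [0.6, 0.3, -3.0]
grip_width: 0.0246
grip_force: 60.3
```

```bash
python3 -c "
from h import *
print(delta(pre(.105),Rm),bot.get_state()['joint_pos'])"
```

```text
(array([-0.0001, -0.0156,  0.0413]), array([-0.0029,  0.0009, -0.0001])) [-0.54214379 -0.06853988  0.70905248  2.20777038  0.22730107  0.47754577
 -0.29283529]
```

To row units: 0.011 m is 0.22, 0.01 m is 0.2.

>>> jog_arm(ticks=[0,-0.08,0.2,0,0,0,0,-0.08,0.2,0,0,0,0,-0.08,0.2,0,0,0,0,-0.08,0.22,0,0,0,0,0,0,0,0,0,0,0,0,0,0,0])

```text
time: 7.2
tcp_pos: [0.4491, -0.1544, 0.3892]
tool_rot: [0.208, 0.776, 0.575, 0.153]
ft_force: [0.2, 0.1, -2.5]
grip_width: 0.0248
grip_force: 60.2
```

```bash
python3 - <<'E'
from h import *
print(delta(pre(.105),Rm))
ims=[snapshot("scene") for _ in range(6)];im=np.mean(ims,0).astype(np.uint8);cv2.imwrite("pics/scene2.png",im)
t2=snapshot("top");print(delta(pre(.105),Rm))
for n in("scene","top"):print(n,"mouth",proj(n,M),"tip",proj(n,M+.020*ax),"collar",proj(n,M+.105*ax))
z=lambda a,x,y,w,h,k:cv2.resize(a[y:y+h,x:x+w],(w*k,h*k),interpolation=cv2.INTER_CUBIC)
cv2.imwrite("pics/c5.png",np.hstack([cv2.convertScaleAbs(z(im,175,190,65,100,6),alpha=1.4),cv2.convertScaleAbs(z(t2,460,110,65,100,6),alpha=1.3)]))
E
```

```text
(array([-0.0002, -0.0002,  0.0004]), array([-0.0013,  0.0011,  0.0001]))
(array([-0.0002, -0.0002,  0.0008]), array([ 0.0005, -0.0005, -0.0003]))
scene mouth [212.67163942 251.01970428] tip [212.02975038 241.13486447] collar [209.28547774 198.8741406 ]
top mouth [493.92271385 156.24249752] tip [495.72363833 158.92153556] collar [504.37768395 171.79521108]
```

View pics/c5.png

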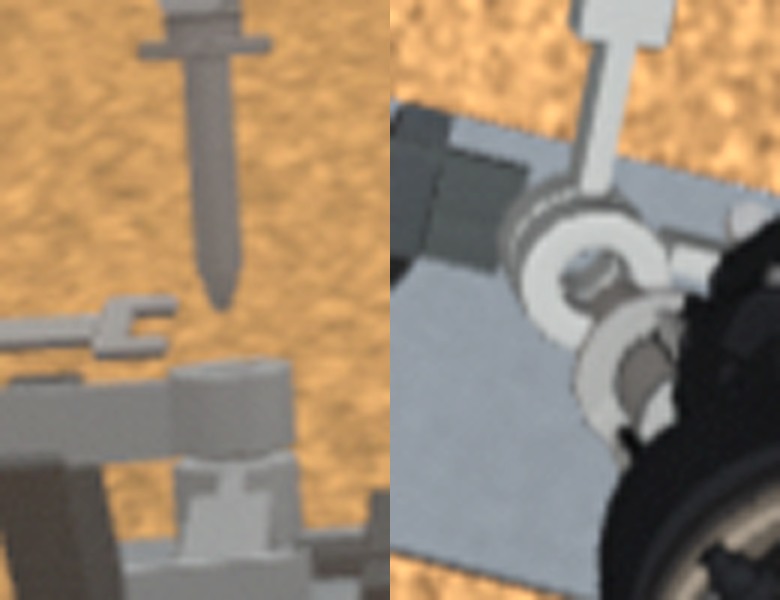

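In the scene view the tip is at (211.8,241.1), as predicted, and the mouth is at about (213.3,251.6). They line up to about 1 mm, so I'm inserting slowly.

To row units: 0.01 m is 0.2, 0.0005 m is 0.01.

>>> jog_arm(ticks=[0.01,0,0.2,0,0,0,0,0,0.2,0,0,0,0,0,0.16,0,0,0,0,0,0.16,0,0,0,0,0,0,0,0,0,0,0,0,0,0,0])

```text
time: 8.15
tcp_pos: [0.4661, -0.1592, 0.3581]
tool_rot: [0.208, 0.776, 0.575, 0.154]
ft_force: [-0.0, 0.3, -3.3]
grip_width: 0.0247
grip_force: 60.4
```

```bash
python3 -c "
from h import *
print(delta(pre(.069),Rm),bot.get_state()['torque'])"
```

```text
(array([-0.0006,  0.    ,  0.0007]), array([-0.0002,  0.0003, -0.0003])) [ 0.23428867  0.93400152 -0.03097404]
```

To row units: 0.006 m is 0.12.

>>> jog_arm(ticks=[0,0,0.12,0,0,0,0,0,0.12,0,0,0,0,0,0.12,0,0,0,0,0,0,0,0,0])

```text
time: 8.55
tcp_pos: [0.4749, -0.1616, 0.3422]
tool_rot: [0.208, 0.776, 0.575, 0.154]
ft_force: [0.1, -0.9, -4.3]
grip_width: 0.0245
grip_force: 60.4
```

>>> jog_arm(ticks=[0,0,0.12,0,0,0,0,0,0.12,0,0,0,0,0,0.12,0,0,0,0,0,0,0,0,0])

```text
time: 8.95
tcp_pos: [0.4835, -0.1643, 0.326]
tool_rot: [0.208, 0.776, 0.575, 0.154]
ft_force: [0.6, -0.5, -2.8]
grip_width: 0.0247
grip_force: 60.4
```

```bash
python3 -c "
from h import *
print(delta(pre(.033),Rm),bot.get_state()['torque'])"
```

```text
(array([-0.0008,  0.0003, -0.0002]), array([-0.0012,  0.0003,  0.    ])) [0.27208007 0.8674861  0.02553344]
```

Insertion is smooth with no contact force, so I'm continuing to the collar.

To row units: 0.006 m is 0.12, 0.005 m is 0.1.

>>> jog_arm(ticks=[0,0,0.12,0,0,0,0,0,0.12,0,0,0,0,0,0.12,0,0,0,0,0,0.1,0,0,0,0,0,0,0,0,0])

```text
time: 9.45
tcp_pos: [0.4946, -0.1676, 0.3063]
tool_rot: [0.208, 0.776, 0.575, 0.154]
ft_force: [0.3, 0.2, -3.8]
grip_width: 0.0243
grip_force: 60.4
```

>>> jog_arm(ticks=[0,0,0.06,0,0,0,0,0,0.06,0,0,0,0,0,0,0,0,0,0,0,0,0,0,0])

```text
time: 9.85
tcp_pos: [0.4973, -0.1685, 0.3018]
tool_rot: [0.208, 0.776, 0.575, 0.154]
ft_force: [1.1, -0.1, -3.6]
grip_width: 0.0243
grip_force: 60.4
```

```bash
python3 -c "
from h import *
print(delta(pre(.0),Rm),bot.get_state()['torque'])"
```

```text
(array([-0.0007,  0.    ,  0.0046]), array([ 0.0001,  0.0001, -0.0001])) [ 0.27830768  0.92256803 -0.03765427]
```

To row units: 0.002 m is 0.04, 0.0015 m is 0.03.

>>> jog_arm(ticks=[0,0,0.04,0,0,0,0,0,0.03,0,0,0,0,0,0,0,0,0,0,0,0,0,0,0])

```text
time: 10.25
tcp_pos: [0.4987, -0.1691, 0.2993]
tool_rot: [0.208, 0.776, 0.575, 0.155]
ft_force: [-6.7, 1.2, 5.9]
grip_width: 0.0249
grip_force: 62.1
```

>>> jog_arm(ticks=[0,0,0.02,0,0,0,0,0,0,0,0,0,0,0,0,0,0,0])

```text
time: 10.55
tcp_pos: [0.4986, -0.1693, 0.2992]
tool_rot: [0.208, 0.776, 0.575, 0.155]
ft_force: [-18.5, 7.3, 22.9]
grip_width: 0.0246
grip_force: 64.4
```

```bash
python3 - <<'E'
from h import *
print(delta(pre(.0),Rm))
im=np.mean([snapshot("scene") for _ in range(4)],0).astype(np.uint8);t2=snapshot("top")
z=lambda a,x,y,w,h,k:cv2.resize(a[y:y+h,x:x+w],(w*k,h*k),interpolation=cv2.INTER_CUBIC)
cv2.imwrite("pics/c6.png",np.hstack([cv2.convertScaleAbs(z(im,180,215,65,90,6),alpha=1.5),cv2.convertScaleAbs(z(t2,460,110,65,90,6),alpha=1.3)]))
E
```

```text
(array([-0.0003, -0.    ,  0.0016]), array([ 0.0011, -0.0022, -0.0016]))
```

View pics/c6.png

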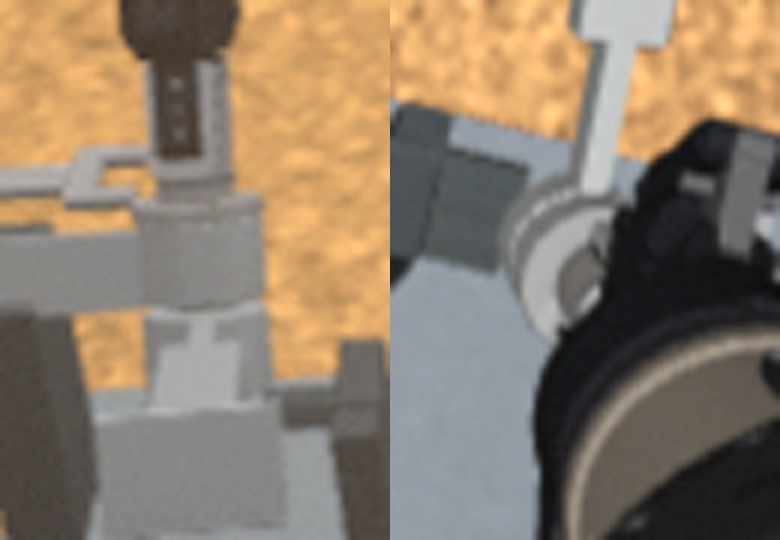

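The collar sits on the upper knuckle (scene crop row ~205) and the axial force has risen to about 30 N. I'll ease off, release and back away along the axis.

To row units: -0.001 m is -0.02.

>>> jog_arm(ticks=[0,0,-0.02,0,0,0,0,0,0,0,0,0])

```text
time: 11.0
tcp_pos: [0.4987, -0.1691, 0.2993]
tool_rot: [0.208, 0.776, 0.575, 0.155]
ft_force: [-8.9, 3.3, 9.2]
grip_width: 0.0243
grip_force: 61.7
```

>>> jog_arm(ticks=[0,0,0,0,0,0,0,0,0,0,0,0,0,0,0,0,0,0,0,0,0,0,0,0,0,0,0,0,0,0], finger_gap=0.06)

```text
time: 11.5
tcp_pos: [0.4991, -0.169, 0.2987]
tool_rot: [0.208, 0.776, 0.575, 0.154]
ft_force: [-0.2, 0.7, -0.2]
grip_width: 0.06
grip_force: 0.0
```

>>> jog_arm(ticks=[0,0,-0.2,0,0,0,0,0,-0.4,0,0,0,0,0,-0.6,0,0,0,0,0,-0.6,0,0,0,0,0,-0.6,0,0,0,0,0,-0.6,0,0,0,0,0,0,0,0,0,0,0,0,0,0,0])

```text
time: 12.3
tcp_pos: [0.4513, -0.1486, 0.387]
tool_rot: [0.199, 0.774, 0.581, 0.156]
ft_force: [0.6, 0.1, -0.1]
grip_width: 0.0598
grip_force: 0.0
```

```bash
python3 - <<'E'
from h import *
im=np.mean([snapshot("scene") for _ in range(4)],0).astype(np.uint8);t2=snapshot("top")
z=lambda a,x,y,w,h,k:cv2.resize(a[y:y+h,x:x+w],(w*k,h*k),interpolation=cv2.INTER_CUBIC)
cv2.imwrite("pics/c7.png",np.hstack([cv2.convertScaleAbs(z(im,180,215,65,90,6),alpha=1.5),cv2.convertScaleAbs(z(t2,460,110,65,90,6),alpha=1.3)]))
for h in(.006,.05):print(proj("scene",M+ax*h),proj("top",M+ax*h))
E
```

```text
[212.47922474 248.05659359] [494.4546108  157.03374234]
[211.06419519 226.26569269] [498.58234422 163.1741191 ]
```

View pics/c7.png

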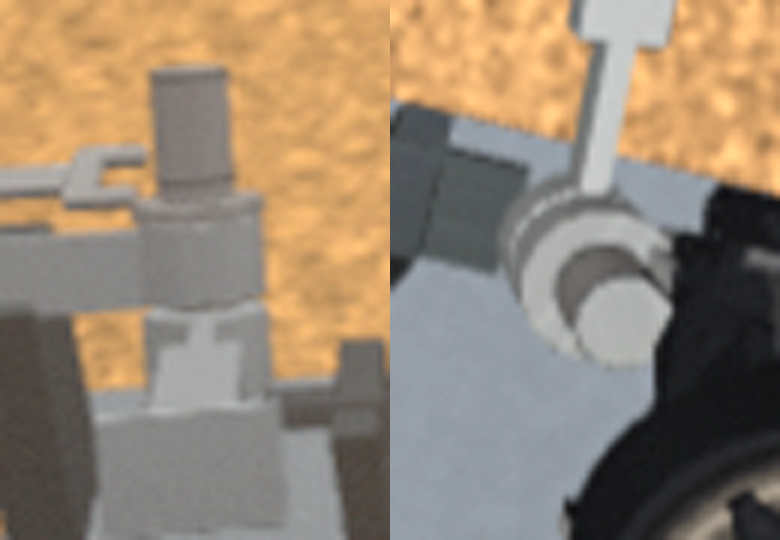

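The pin is home and released: its top is at scene (211.6,226.8) against a predicted (211.1,226.3). The gripper is clear of it.

```bash
python3 -c "
from bench import bot, snapshot, camera_info
print(bot.sign_off())"
```

```text
the job is handed in; nothing more can be done
None
```

The pin is through both knuckles with its collar seated on the upper one. I released it, backed the gripper clear and handed the job in at about 12.5 s; sign-off returned no verdict.

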